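# Refit the radio's volume knob and hold it in

## Task

The volume knob has come off the shop radio and stands on the counter. Pick it up, turn it so that the flat in its bore matches the flat of the bare shaft on the radio's top, push it fully home on the shaft and keep pressing it down, since a long press of this knob switches the radio on: finish while your fingers still hold the knob pressed in, without letting go. Leave the calculator, the tape roll and the stapler where they are.

Things in the scene. Friction and masses are not known exactly. Their poses are not given: they have to be found in the camera images.
- knob: the loose volume knob: black, ribbed, with a bright metal disc on top; an upright cylinder 44 mm in diameter, 28 mm high, 110 g, standing open side down on the counter. Origin: centre of its underside; z up. A raised black pointer on the disc runs from near the axis towards the knob's +x, the side on which the flat of its bore lies.
- knob_bore (a point): bottom of the knob's D-shaped blind bore, on the axis, 12 mm above the knob's underside; axes as the knob's. The bore opens downwards, is 13 mm in diameter, with a flat 2.4 mm from the axis on the +x side; it goes on only with the flats matched to about 0.2 rad. With the knob fully home this point lies on the shaft's end.
- radio: wooden table radio, 125 mm deep (x), 240 wide (y), 69 high to its black top panel, fixed, front to -x; origin: centre of its underside. On the panel: the bare volume shaft at y +70 mm; at y -70 mm a tuning knob like the loose one, fitted and fixed, up to 106 mm above the counter; a folded aerial along the back (x +50 mm), up to 79 mm above the counter.
- shaft_tip (a point): centre of the end of the bare volume shaft: upright, 12 mm in diameter, standing 20 mm out of the panel (end 89 mm above the counter when not pressed), one flat along it 2 mm from the axis, end chamfered 1 mm; nut at its foot 3 mm high. Turns and sinks with the shaft: z up, +x to the side of the flat. Fully home, the knob's underside lies 12 mm below this point.
- volume_turn (a joint): rotation of the shaft in the radio, rad, anticlockwise from above; at 0 the flat faces the radio's +x (its back). It turns stiffly (0.08 N m of friction) and stays where it is left.
- volume_press (a joint): how far the shaft is pressed down into the radio, m: 0 out, 0.004 fully in. A spring pushes it back out: about 2 N to start, 7 N fully in.
- calculator: black desk calculator lying flat, 118 x 76 x 14 mm, origin at the centre of its underside; leave it alone
- clear_tape: roll of tape lying flat, 98 mm in diameter, 36 mm high, origin at the centre of its underside; leave it alone
- stapler: stapler, 128 x 34 x 42 mm, origin at the centre of its underside; leave it alone
Mind the look-alikes: they are no part of the job. There is more than one size of the knob; the job needs the middle-sized.

How it is judged:
On the way:
1. the knob has been picked up by the fingers, clear of the counter (height (world z) of knob above 0.04 m and contact force between the fingers and knob above 1 N and horizontal distance between knob and shaft_tip above 0.03 m), for 0.2 s.
At the end, for the whole second after the job is handed in: The knob is upright on the volume shaft, its flat on the shaft's flat (within 0.35 rad), at most 1.5 mm short of fully home, and the fingers, still on it, keep the shaft pressed in by more than 2.5 mm of its 4 mm through the last second (z of knob in the frame of shaft_tip below -0.0105 m and horizontal distance between knob and shaft_tip below 0.0025 m and angle between the x axis of knob and the x axis of shaft_tip, either way round below 0.35 rad and angle between knob's own z axis and vertical below 0.1 rad and value of joint volume_press above 0.0025 m and contact force between the fingers and knob above 1.5 N); the arm keeps its last pose, push and grip.
It fails at once if the calculator is shifted by more than 2 cm (distance of calculator from where it was at the start of the episode above 0.02 m).
It fails at once if the tape roll is shifted by more than 2 cm (distance of clear_tape from where it was at the start of the episode above 0.02 m).
It fails at once if the stapler is shifted by more than 2 cm (distance of stapler from where it was at the start of the episode above 0.02 m).
It also fails if it takes over 48 s, if anything falls off the work surface, if the arm or the gripper's body presses on something with over 40 N, if the wrist force passes 120 N, or if a joint passes its speed limit or range.

## Robot

A 6-joint arm with a two-finger parallel gripper is mounted at the origin on a cart in front of the work surface, level with it; the furniture and walls round the work are solid. World frame = base frame: x ahead of the robot, y to its left, z up, the work surface at z = 0. Lengths are in m, angles in rad, forces in N, time in s.
With the tool pointing down it reaches from about 0.425 to 0.95 m from the base axis. Payload 3.5 kg.
Tool frame: the origin (TCP) lies on the centre line of the jaws, within the pads' length; the fingertips stand 14 mm ahead of it and the grasp point (between the pads) lies 5 mm behind it (ctrl.finger_overhang is the distance from the TCP to the fingertips, in m); z points along the fingers, y is the line along which they close (so a half turn about z gives the same grasp; the last joint's range is limited). The gripper opens to 85 mm and grips with 20 to 120 N. Pads are 22 mm wide; open, the fingers measure 114 mm over their backs; the gripper's body (76 mm by 85 mm) begins 54 mm behind the grasp point. The pads swing forward as they close: fully open they stand 13 mm farther back than shut.
Start: joints at [-1.411, 0.286, 1.577, -0, 1.279, -0.15], TCP at [0.206, -0.643, 0.245] pointing down, gripper open.
Joint ranges: [-2.77, 2.77], [-0.9, 2.22], [0.21, 2.48], [-1.53, 4.67], [0.24, 2.81], [-2.84, 2.84]. Speed limits (rad/s): [2.79, 2.79, 3.14, 3.14, 3.14, 3.14].

## Interface

Orientations are given as a unit quaternion [x, y, z, w].
In Python, from plant import ctrl gives the robot as it stands.
- The arm moves only by the tool send_rows, never from a script. Its argument "moves" is text: rows parted by semicolons, each of 7 numbers parted by spaces: the turn, a rotation vector about the tool's x, y, z in units of 360 degrees (1.0 is 360 degrees), then the shift along the tool's x, y, z in units of 20 cm (1.0 is 20 cm), then the gripper's target within -1 to 1 (fully open at 1, half-way at 0, shut at -1). A call has 1 to 12 rows; each row is the pose to reach, as a shift and turn from the pose commanded when the call began, along the tool's axes at that moment, turning the shorter way round; what a row does not reach only later rows make up. A row lasts 1/8 s, in which the tool goes at most 62.5 mm and 10.7 degrees, less where a joint would pass 70% of its speed; a pose out of reach is approached as far as the arm can. A call with a number of a shift or a turn outside -1 to 1 is refused whole. A call with a gripper value outside its range is refused whole. The fingers move at their own pace and stop on an object; "newtons" is the grip in N (left out, the last holds). Time passes only in rows, so rows that repeat a pose let the fingers close. It gives the time, the measured TCP pose, the force, the opening and the grip force at its end, in the units of the state.
- ctrl.get_state(): the state, without advancing time (a new reading comes with each control period).
- ctrl.read_camera(name): name is "scene" or "top" or "wrist"; returns a dict with "image" (420x560x3 uint8, red, green, blue), "fovy" (degrees; the focal length in pixels is half the picture's height over the tangent of half this angle, whatever the lens; pixels are square), "cx", "cy" (the principal point, pixels), "extrinsics" (4x4, takes a point from camera to world coordinates). Camera axes: x right, y up, looking along -z (the intrinsics and any distortion apply to the point x, -y, -z); pixel columns grow to the right and rows downward; lengths in m; the calibration is good to about 2 mm. A picture is of the moment at which its call begins. There is no depth.
- ctrl.sign_off(): hands the job in; it is judged then, once.
The state is a dict: "time": time; "qpos": joint angles; "dq": joint speeds; "joint_efforts": joint torques, N m; "eef_pos": TCP position; "tcp_rot": TCP orientation; "contact_force": force on the tool from outside, world axes, zero at the start; "wrist_torque": the same for the moment, N m; "opening": opening from 0.0 (shut) to 1.0 (fully open); "finger_force": force on a finger pad.
Only numpy, scipy, OpenCV 4.12 (cv2) and the standard library are available. Lean on these libraries where they do the work, as an engineer would, in place of code of your own. Each camera call takes 0.05 s, during which the arm holds its last target. There are 200 camera calls.

## Working session

There is one attempt and no reset: what is moved stays moved. The work goes in short steps, Python scripts to look and compute and a tool call to move; the robot and the scene stay as the last step left them, time stands still between calls to the robot, and variables do not carry over. Pictures are saved under pics/ and viewed, at most 10 in all, crops included, and the job is handed in when it is done.

Besides the shell and the picture viewer there is one more tool, called after "Emit:" by a JSON object that holds its "fn" and its "kwargs", one argument or row to a line. send_rows: Moves the arm, as the interface text tells. Its arguments: {"type":"object","properties":{"moves":{"type":"string"},"newtons":{"type":"number"}},"required":["moves"]}

```bash
mkdir -p pics; ls; cat > h.py <<'E'
import numpy as np, cv2, pickle
from plant import ctrl
def shot(n,f):
    d=ctrl.read_camera(n); cv2.imwrite(f'pics/{f}.png',d['image'][...,::-1]); pickle.dump(d,open(f'pics/{f}.pkl','wb')); return d
def load(f): return pickle.load(open(f'pics/{f}.pkl','rb'))
def foc(d): return 210/np.tan(np.radians(d['fovy'])/2)
def ray(d,u,v,z):
    f=foc(d);E=np.array(d['extrinsics']);r=E[:3,:3]@np.array([(u-d['cx'])/f,-(v-d['cy'])/f,-1]);o=E[:3,3]
    return o+r*(z-o[2])/r[2]
def proj(d,p):
    f=foc(d);E=np.array(d['extrinsics']);c=E[:3,:3].T@(np.array(p)-E[:3,3]);return d['cx']+f*c[0]/-c[2],d['cy']-f*c[1]/-c[2]
E
python3 - <<'E'
from h import *
a=shot('top','top0');b=shot('scene','sc0')
for d in(a,b):print({k:v for k,v in d.items() if k!='image'})
cv2.imwrite('pics/both.png',cv2.resize(np.vstack([a['image']]),None,fx=1.42,fy=1.42,interpolation=2)[...,::-1])
print(ctrl.get_state())
E
```

```text
pics
{'fovy': 57.234368942595665, 'cx': 281.01104138228624, 'cy': 208.6691969186561, 'extrinsics': array([[ 0.02765406,  0.99261504, -0.11811283,  0.40113487],
       [-0.99921547,  0.0308003 ,  0.02489547, -0.1304655 ],
       [ 0.02834953,  0.1173317 ,  0.99268806,  0.92412157],
       [ 0.        ,  0.        ,  0.        ,  1.        ]])}
{'fovy': 57.84950718997546, 'cx': 285.15980446751627, 'cy': 209.1047381166719, 'extrinsics': array([[-0.75150551,  0.39888933, -0.52547766,  0.02372491],
       [-0.65971386, -0.45936429,  0.59477901,  0.39609915],
       [-0.00413467,  0.7936446 ,  0.60836762,  0.65538053],
       [ 0.        ,  0.        ,  0.        ,  1.        ]])}
{'time': 0.1, 'qpos': array([-1.41100994e+00,  2.87141903e-01,  1.57800390e+00, -3.19537119e-07,
        1.27860591e+00, -1.50024129e-01]), 'dq': array([-7.10233036e-05, -1.72300502e-03, -3.72207349e-03, -3.24801332e-04,
       -1.50408323e-03,  1.46686654e-03]), 'joint_efforts': array([ 8.49088701e-04, -4.07296121e+01, -2.93699616e+01, -1.48774593e-04,
        3.40686951e-03,  2.64745717e-05]), 'eef_pos': array([ 0.20571626, -0.6423072 ,  0.2440567 ]), 'tcp_rot': array([ 9.88025570e-01,  1.54286447e-01, -5.42222643e-06, -1.07951190e-03]), 'contact_force': array([-0.92805897,  0.21663232,  0.45271546]), 'wrist_torque': array([-0.0529082 , -0.02913013, -0.00078203]), 'finger_force': 0.0, 'opening': 0.9994344428613895}
```

View pics/both.png

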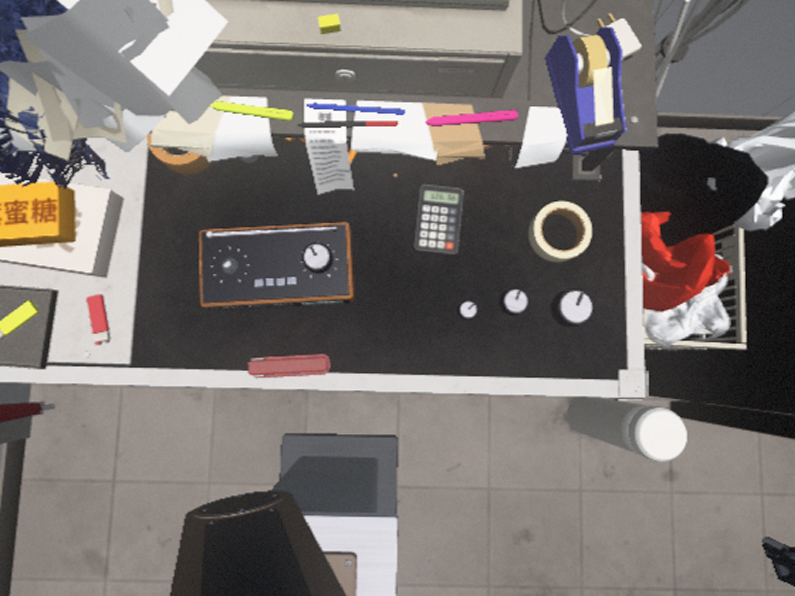

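View pics/sc0.png

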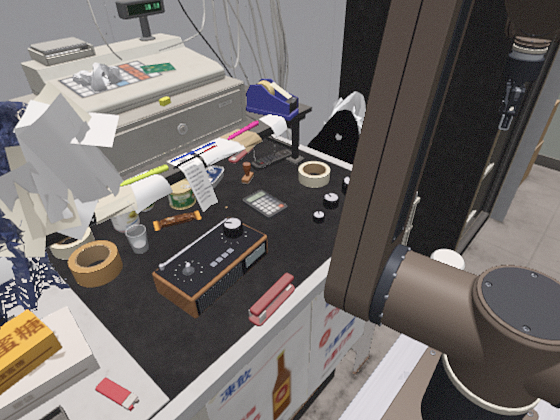

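Top view, in the enlarged picture's pixels: three loose knobs at (468,310) small, (515,301) middle and (576,307) large. The fitted tuning knob is at (316,258) and the bare shaft at (230,265). The middle one fits the description, so I'll measure the sizes and confirm in a crop.

```bash
python3 - <<'E'
from h import *
d=load('top0');im=d['image'];hsv=cv2.cvtColor(im,cv2.COLOR_RGB2HSV)
m=((hsv[...,2]>120)&(hsv[...,1]<60)).astype(np.uint8);m[:195]=0;m[240:]=0;m[:,:318]=0;m[:,435:]=0
n,l,s,c=cv2.connectedComponentsWithStats(m)
for i in range(1,n):
    if s[i,4]<40: continue
    cn,_=cv2.findContours((l==i).astype(np.uint8),0,2);h=cv2.convexHull(cn[0]);(x,y),r=cv2.minEnclosingCircle(h)
    M=cv2.moments(h);u,v=M['m10']/M['m00'],M['m01']/M['m00']
    A=cv2.contourArea(h);p=ray(d,u,v,.028)
    print(u,v,'disc diam mm',2*np.sqrt(A/np.pi)/foc(d)*(d['extrinsics'][2][3]-.028)*1000,2*r,p)
# radio orange outline
m=((hsv[...,0]<18)&(hsv[...,1]>110)&(hsv[...,2]>60)).astype(np.uint8);m[:150]=0;m[222:]=0;m[:,:135]=0;m[:,255:]=0
m=cv2.morphologyEx(m,cv2.MORPH_CLOSE,np.ones((5,5)))
cn,_=cv2.findContours(m,0,2);k=max(cn,key=cv2.contourArea);R=cv2.minAreaRect(k);B=cv2.boxPoints(R)
P=np.array([ray(d,*b,.069) for b in B]);print(R,P,np.linalg.norm(P-np.roll(P,1,0),axis=1))
a=cv2.resize(im[195:235,318:425],None,fx=7,fy=7,interpolation=2);b=cv2.resize(im[150:220,138:256],(749,int(70*749/118)),interpolation=2)
cv2.imwrite('pics/crop1.png',np.vstack([a[:150+130],b])[:600,:,::-1])
print(a.shape,b.shape)
E
```

```text
362.9360967184801 211.54490500863557 disc diam mm 36.497335618240385 16.40142059326172 [ 0.50692638 -0.34626341  0.028     ]
405.3806306306306 215.49594594594595 disc diam mm 50.533964245435435 22.848203659057617 [ 0.50064101 -0.44715693  0.028     ]
329.4158249158249 217.54208754208753 disc diam mm 26.13967020892149 11.753156661987305 [ 0.49031808 -0.26713754  0.028     ]
((193.59097290039062, 185.69381713867188), (55.166507720947266, 107.983642578125), 87.48312377929688) [[ 0.60189331  0.17151583  0.069     ]
 [ 0.62126887 -0.06985379  0.069     ]
 [ 0.49568162 -0.0800542   0.069     ]
 [ 0.47779992  0.15741905  0.069     ]] [0.12489151 0.24214605 0.12600082 0.23814555]
(280, 749, 3) (444, 749, 3)
```

View pics/crop1.png

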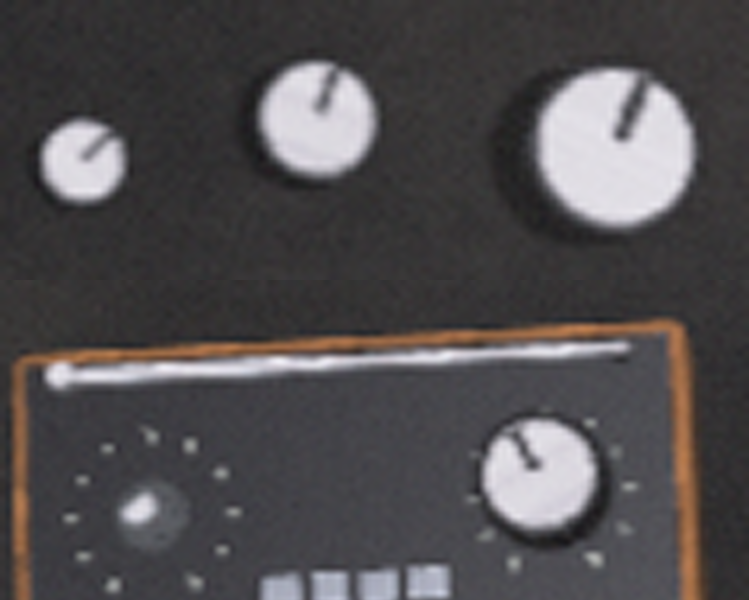

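The middle knob is confirmed: its disc is 36.5 mm across, the same as the fitted one, against 26 and 51 mm for the others. It sits at about (0.507, -0.346), with its pointer about 23° clockwise of +x. The radio measures 240 x 125 mm, as it should. Before moving I'll triangulate the white cylinder near the path.

```bash
python3 - <<'E'
from h import *
a=load('top0');b=load('sc0')
for z in np.arange(-.9,.31,.1):
    p=ray(a,466,303,z);print(round(z,1),p.round(3),np.round(proj(b,p)))
print(ray(a,162,187,.089),ray(a,223,180,.106))
E
```

```text
-0.9 [ 0.199 -1.058 -0.9  ] [452. 308.]
-0.8 [ 0.21  -1.008 -0.8  ] [451. 300.]
-0.7 [ 0.221 -0.957 -0.7  ] [450. 291.]
-0.6 [ 0.232 -0.906 -0.6  ] [448. 282.]
-0.5 [ 0.243 -0.855 -0.5  ] [447. 271.]
-0.4 [ 0.254 -0.804 -0.4  ] [445. 259.]
-0.3 [ 0.265 -0.753 -0.3  ] [444. 246.]
-0.2 [ 0.276 -0.702 -0.2  ] [442. 230.]
-0.1 [ 0.287 -0.651 -0.1  ] [440. 213.]
-0.0 [ 0.299 -0.601 -0.   ] [437. 193.]
0.1 [ 0.31 -0.55  0.1 ] [434. 170.]
0.2 [ 0.321 -0.499  0.2  ] [430. 143.]
0.3 [ 0.332 -0.448  0.3  ] [426. 110.]
[0.54001756 0.10944982 0.089     ] [ 0.55667642 -0.02449729  0.106     ]
```

The cylinder's top is at z ≈ -0.4, below the counter, so the path is clear. Next I go above the knob.

Emit:
{"fn": "send_rows", "kwargs": {
  "moves": "0 0 -0.2 0.95 -0.475 0 1;0 0 -0.2 0.95 -0.475 0 1;0 0 -0.2 0.95 -0.475 0 1;0 0 -0.2 0.95 -0.475 0 1;0 0 -0.2 0.95 -0.475 0 1;0 0 -0.2 0.95 -0.475 0 1;0 0 -0.2 0.95 -0.475 0 1;0 0 -0.2 0.95 -0.475 0 1"
}}

```text
time: 1.1
eef_pos: [0.3577, -0.4941, 0.2447]
tcp_rot: [0.709, 0.705, 0.0, -0.0]
contact_force: [-0.2, -0.2, 0.6]
opening: 1.002
finger_force: 0.0
```

Emit:
{"fn": "send_rows", "kwargs": {
  "moves": "0 0 0 0.74 0.745 0.1 1;0 0 0 0.74 0.745 0.1 1;0 0 0 0.74 0.745 0.1 1;0 0 0 0.74 0.745 0.1 1;0 0 0 0.74 0.745 0.1 1;0 0 0 0.74 0.745 0.1 1"
}}

```text
time: 1.85
eef_pos: [0.507, -0.3476, 0.2252]
tcp_rot: [0.709, 0.705, -0.0, -0.0]
contact_force: [0.2, 0.4, 0.4]
opening: 1.001
finger_force: 0.0
```

```bash
python3 - <<'E'
from h import *
d=shot('wrist','w1');print({k:v for k,v in d.items() if k!='image'})
print(proj(d,[.507,-.346,.028]),ctrl.get_state()['eef_pos'])
E
```

```text
{'fovy': 70.70750661696052, 'cx': 278.87955362284646, 'cy': 212.1827819034803, 'extrinsics': array([[ 0.99998149,  0.00487533,  0.00363943,  0.5063434 ],
       [-0.00574281,  0.95389456,  0.30008698, -0.27092734],
       [-0.00200861, -0.30010233,  0.9539049 ,  0.35586232],
       [ 0.        ,  0.        ,  0.        ,  1.        ]])}
(np.float64(280.4212785742925), np.float64(188.5359653358119)) [ 0.50679281 -0.34793046  0.22535268]
```

View pics/w1.png

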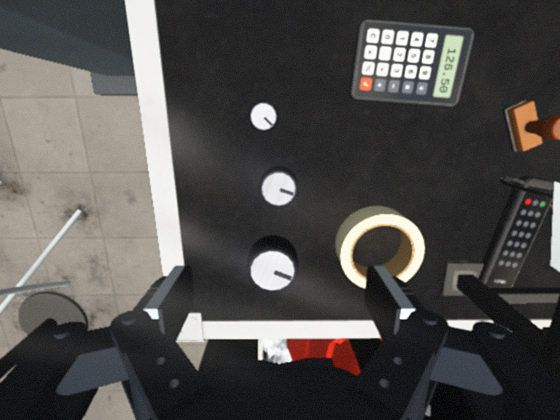

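The middle knob is at (279,188), which matches its projection. The tape roll at (381,247) is close to the jaw on the +x side, so I'll rotate the grasp about 25° and part-close the jaws. First I'll visit the radio to read the shaft's flat.

Emit:
{"fn": "send_rows", "kwargs": {
  "moves": "0 0 0 1 0.17 0 1;0 0 0 1 0.17 0 1;0 0 0 1 0.17 0 1;0 0 0 1 0.17 0 1"
}}

```text
time: 2.4
eef_pos: [0.5421, -0.1454, 0.2256]
tcp_rot: [0.708, 0.706, 0.0, 0.0]
contact_force: [0.5, -0.6, 0.2]
opening: 0.994
finger_force: 0.0
```

Emit:
{"fn": "send_rows", "kwargs": {
  "moves": "0 0 0 1 0 0.1 0.4;0 0 0 1 0 0.1 0.4;0 0 0 1 0 0.1 0.4;0 0 0 1 0 0.1 0.4;0 0 0 1 0 0.1 0.4"
}}

```text
time: 3.02
eef_pos: [0.5434, 0.052, 0.2054]
tcp_rot: [0.709, 0.706, -0.0, 0.0]
contact_force: [0.3, -0.3, 0.2]
opening: 0.701
finger_force: 0.0
```

```bash
python3 - <<'E'
from h import *
d=shot('wrist','w2');print(ctrl.get_state()['eef_pos'])
u,v=map(int,proj(d,[.541,.112,.089]));print(u,v)
k=load('w1');a,b=map(int,proj(k,[.507,-.346,.028]))
f=lambda im,u,v,r:cv2.resize(im[v-r:v+r,u-r:u+r],(400,400),interpolation=2)
cv2.imwrite('pics/crop2.png',np.hstack([f(d['image'],u,v,40),f(k['image'],a,b,28)])[...,::-1])
# knob pointer
im=k['image'];hsv=cv2.cvtColor(im,cv2.COLOR_RGB2HSV);m=((hsv[...,2]>120)&(hsv[...,1]<60)).astype(np.uint8)
n,l,s,c=cv2.connectedComponentsWithStats(m);i=l[b-6:b+6,a-10:a-4].max()
cn,_=cv2.findContours((l==i).astype(np.uint8),0,2);h=cv2.convexHull(max(cn,key=cv2.contourArea));(U,V),ax,_=cv2.fitEllipse(h)
hm=np.zeros(m.shape,np.uint8);cv2.drawContours(hm,[h],-1,1,-1);hm=cv2.erode(hm,np.ones((3,3)));g=im.mean(2);
ys,xs=np.where((hm>0)&(g<100));w=(100-g[ys,xs]);q=np.array([(w*xs).sum(),(w*ys).sum()])/w.sum()
P=ray(k,U,V,.028);Q=ray(k,*q,.029)
pts=np.array([ray(k,x,y,.029)[:2] for x,y in zip(xs,ys)]);C=np.cov(pts.T,aweights=w);e=np.linalg.eigh(C)[1][:,1]
if e@(Q-P)[:2]<0:e=-e
print('knob',U,V,ax,P,'ptr yaw',np.degrees(np.arctan2(*(Q-P)[1::-1])),np.degrees(np.arctan2(e[1],e[0])),len(w))
E
```

```text
[0.54360383 0.0512351  0.20555902]
277 140
knob 278.2009582519531 188.44024658203125 (33.383609771728516, 34.06725311279297) [ 0.50448584 -0.34587586  0.028     ] ptr yaw -19.665097123149355 -19.044127228819985 17
```

View pics/crop2.png

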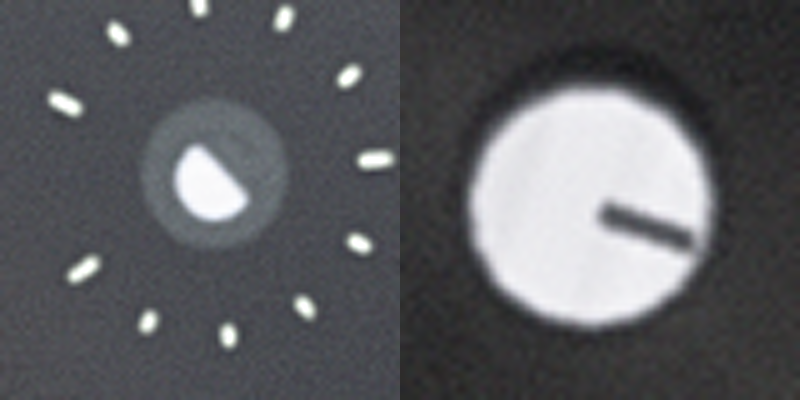

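The left crop shows the shaft's D: the flat runs from (197,148) to (247,200) and faces upper right, i.e. a yaw of about +44°. The right crop shows the knob's pointer at about -19°. Next I compute the shaft's axis and angle.

```bash
cat > shaft.py <<'E'
from h import *
from scipy.optimize import least_squares
def shaft(d,g=(.541,.112)):
    z=.089;u,v=map(int,proj(d,[*g,z]));gr=d['image'].mean(2)
    S=8;r=26;c=cv2.resize(gr[v-r:v+r,u-r:u+r].astype(np.float32),None,fx=S,fy=S,interpolation=cv2.INTER_CUBIC)
    m=(c>150).astype(np.uint8);n,l,s,ce=cv2.connectedComponentsWithStats(m)
    i=1+np.argmin(np.hypot(*(ce[1:]-r*S).T)+ (s[1:,4]<S*S*20)*1e6)
    cn,_=cv2.findContours((l==i).astype(np.uint8),0,1);k=max(cn,key=cv2.contourArea)[:,0]
    P=np.array([ray(d,u-r+(x+.5)/S-.5,v-r+(y+.5)/S-.5,z)[:2] for x,y in k])
    # farthest from centroid along minus normal: model D: signed distance = max(|p-c|-R, n.(p-c)-h)
    M=P.mean(0);f=lambda q:np.maximum(np.hypot(*(P-q[:2]).T)-q[3],(P-q[:2])@[np.cos(q[2]),np.sin(q[2])]-q[4])
    q=min((least_squares(f,[*M,a,.006,.002],loss='soft_l1',f_scale=.0003) for a in np.arange(0,6.3,.7)),key=lambda o:o.cost)
    return q.x,np.sqrt(np.mean(f(q.x)**2)),P
if __name__=='__main__':
    d=load('w2');q,e,P=shaft(d);print('xy',q[:2],'yaw',np.degrees(q[2]),'R,h mm',q[3:]*1e3,'rms',e*1e3,len(P))
    t=load('top0');print('top',ray(t,162,187,.089))
    u,v=proj(d,[*q[:2],.072]);print(u,v)
    # nut circle centre
    g=cv2.GaussianBlur(d['image'].mean(2),(3,3),0);m=((g>86)).astype(np.uint8);
    U,V=int(u),int(v);print(g[V-22:V+22:2,U].round(),g[V,U-22:U+22:2].round())
E
python3 shaft.py
```

```text
xy [0.54266241 0.11579365] yaw 44.08075888574533 R,h mm [6.48432174 2.50822076] rms 0.09548453647798286 322
top [0.54001756 0.10944982 0.089     ]
279.4153691354484 134.58264670624936
[ 81.  83.  81.  84. 101. 108. 110. 106. 109. 141. 216. 248. 249. 249.
 248. 244. 152. 106. 104.  82.  77.  77.] [ 79.  79.  79.  78.  95. 110. 107. 135. 232. 250. 250. 248. 210. 138.
 113. 111. 109. 110. 105.  82.  77.  79.]
```

Shaft: (0.5427, 0.1158), flat yaw 44.1°, R 6.5 and h 2.5 mm (blurred edges), which is plausible. The turn needed is about +63°. I go back over the knob at the grasp yaw of 115° with the jaws at 60 mm.

Emit:
{"fn": "send_rows", "kwargs": {
  "moves": "0 0 0 -1 -0.19 0 0.4;0 0 0 -1 -0.19 0 0.4;0 0 0 -1 -0.19 0 0.4;0 0 0 -1 -0.19 0 0.4"
}}

```text
time: 3.58
eef_pos: [0.5033, -0.1525, 0.2059]
tcp_rot: [0.711, 0.703, -0.0, 0.001]
contact_force: [0.8, 0.3, -0.0]
opening: 0.7
finger_force: 0.0
```

Emit:
{"fn": "send_rows", "kwargs": {
  "moves": "0 0 -0.07 -0.99 0 0.25 0.4;0 0 -0.07 -0.99 0 0.25 0.4;0 0 -0.07 -0.99 0 0.25 0.4;0 0 -0.07 -0.99 0 0.25 0.4;0 0 -0.07 -0.99 0 0.25 0.4;0 0 -0.07 -0.99 0 0.25 0.4"
}}

```text
time: 4.32
eef_pos: [0.5037, -0.3439, 0.1557]
tcp_rot: [0.538, 0.843, 0.0, -0.0]
contact_force: [-0.0, -0.3, 0.6]
opening: 0.705
finger_force: 0.0
```

```bash
cat > knob.py <<'E'
from h import *
from scipy.spatial.transform import Rotation as R
def knob(k,g,z):
    a,b=map(int,proj(k,[*g,z]));im=k['image'];hsv=cv2.cvtColor(im,cv2.COLOR_RGB2HSV);m=((hsv[...,2]>120)&(hsv[...,1]<60)).astype(np.uint8)
    n,l,s,c=cv2.connectedComponentsWithStats(m);i=1+np.argmin(np.hypot(*(c[1:]-[a,b]).T)+(s[1:,4]<200)*1e6)
    cn,_=cv2.findContours((l==i).astype(np.uint8),0,2);h=cv2.convexHull(max(cn,key=cv2.contourArea));(U,V),ax,_=cv2.fitEllipse(h)
    hm=np.zeros(m.shape,np.uint8);cv2.drawContours(hm,[h],-1,1,-1);hm=cv2.erode(hm,np.ones((5,5)));gr=im.mean(2)
    ys,xs=np.where((hm>0)&(gr<110));w=110-gr[ys,xs];P=ray(k,U,V,z)[:2]
    pts=np.array([ray(k,x,y,z+.001)[:2] for x,y in zip(xs,ys)]);Q=np.average(pts,axis=0,weights=w);e=np.linalg.eigh(np.cov(pts.T,aweights=w))[1][:,1]
    if e@(Q-P)<0:e=-e
    print('px',U,V,'axes mm',np.array(ax)/foc(k)*np.linalg.norm(np.array(k['extrinsics'])[:3,3]-[*P,z])*1e3,'xy',P,'yaw',np.degrees(np.arctan2(*(Q-P)[::-1])),np.degrees(np.arctan2(e[1],e[0])),len(w))
    return P
def tool(p):
    s=ctrl.get_state();r=R.from_quat(s['tcp_rot']);t=r.inv().apply(np.array(p)-s['eef_pos'])
    x=r.as_matrix()[:,0];print('tcp',s['eef_pos'].round(4),'tool yaw',np.degrees(np.arctan2(x[1],x[0])).round(2),'tool shift',t.round(4),'units',(t/.2).round(4));return t
E
python3 - <<'E'
from knob import *
d=shot('wrist','w3');P=knob(d,(.505,-.346),.028);tool([*P,.018])
E
```

```text
px 280.4797668457031 210.44236755371094 axes mm [36.83540521 38.41771107] xy [ 0.50466616 -0.3458894 ] yaw -19.693813542619036 -18.663588450831334 41
tcp [ 0.5038 -0.3437  0.1559] tool yaw 115.02 tool shift [-0.0023 -0.0002  0.1379] units [-0.0117 -0.0011  0.6895]
```

Emit:
{"fn": "send_rows", "kwargs": {
  "moves": "0 0 0 -0.012 -0.001 0.25 0.4;0 0 0 -0.012 -0.001 0.45 0.4;0 0 0 -0.012 -0.001 0.6 0.4;0 0 0 -0.012 -0.001 0.7 0.4;0 0 0 -0.012 -0.001 0.7 0.4;0 0 0 -0.012 -0.001 0.7 -1;0 0 0 -0.012 -0.001 0.7 -1;0 0 0 -0.012 -0.001 0.7 -1;0 0 0 -0.012 -0.001 0.7 -1;0 0 0 -0.012 -0.001 0.7 -1",
  "newtons": 60
}}

```text
time: 5.62
eef_pos: [0.5055, -0.3483, 0.0173]
tcp_rot: [0.538, 0.843, -0.0, 0.002]
contact_force: [0.7, -0.3, 6.5]
opening: 0.491
finger_force: 61.2
```

```bash
python3 - <<'E'
from knob import *
d=shot('wrist','w4');print(proj(d,[.5047,-.3459,.028]),ctrl.finger_overhang);tool([0.5047,-.3459,.1])
E
```

```text
(np.float64(282.11542481293543), np.float64(288.70965109542334)) 0.014
tcp [ 0.5055 -0.3483  0.0173] tool yaw 114.95 tool shift [ 0.0023  0.0004 -0.0827] units [ 0.0113  0.0022 -0.4133]
```

View pics/w4.png

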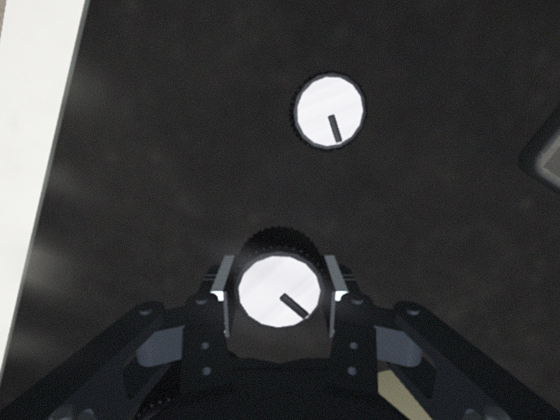

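The middle knob is held, its disc at (279,290) visible between the pads; the small knob stands at (330,110). Lift now.

Emit:
{"fn": "send_rows", "kwargs": {
  "moves": "0 0 0 0 0 -0.2 -1;0 0 0 0 0 -0.5 -1;0 0 0 0 0 -0.75 -1;0 0 0 0 0 -0.9 -1;0 0 0 0 0 -0.9 -1;0 0 0 0 0 -0.9 -1"
}}

```text
time: 6.42
eef_pos: [0.5033, -0.3466, 0.1931]
tcp_rot: [0.538, 0.843, 0.0, -0.002]
contact_force: [0.2, 0.6, -1.5]
opening: 0.488
finger_force: 61.1
```

```bash
python3 - <<'E'
from knob import *
k=load('w4');knob(k,(.5047,-.3459),.028)
d=shot('wrist','w5');s=ctrl.get_state();z=s['eef_pos'][2]+.028-.0173
P=knob(d,(.5047,-.3459),z);tool([*P,z]);print(s['opening'],s['finger_force'],s['contact_force'])
E
```

```text
px 278.83929443359375 291.02728271484375 axes mm [34.55320474 39.29213648] xy [ 0.50384473 -0.34765157] yaw -20.81363433843948 -19.190950376619032 223
px 278.88665771484375 290.9595947265625 axes mm [34.72896018 39.51042146] xy [ 0.50192373 -0.34633011] yaw -20.902603225179753 -18.859626920239364 223
tcp [ 0.5031 -0.3463  0.1924] tool yaw 114.94 tool shift [ 0.0006 -0.0011 -0.0107] units [ 0.0029 -0.0055 -0.0535]
0.49369884208282744 61.08932018280029 [ 0.3759426   0.57224197 -1.28299831]
```

Emit:
{"fn": "send_rows", "kwargs": {
  "moves": "0 0 0 0.95 0.69 0 -1;0 0 0 0.95 0.69 0 -1;0 0 0 0.95 0.69 0 -1;0 0 0 0.95 0.69 0 -1;0 0 0 0.95 0.69 0 -1"
}}

```text
time: 7.1
eef_pos: [0.5483, -0.1134, 0.1926]
tcp_rot: [0.536, 0.844, -0.0, -0.002]
contact_force: [-0.2, 0.2, -1.3]
opening: 0.492
finger_force: 61.1
```

Emit:
{"fn": "send_rows", "kwargs": {
  "moves": "0 0 -0.176 0.95 0.69 0.1 -1;0 0 -0.176 0.95 0.69 0.1 -1;0 0 -0.176 0.95 0.69 0.1 -1;0 0 -0.176 0.95 0.69 0.1 -1;0 0 -0.176 0.95 0.69 0.1 -1;0 0 -0.176 0.95 0.69 0.1 -1;0 0 -0.176 0.95 0.69 0.1 -1;0 0 -0.176 0.95 0.69 0.1 -1;0 0 -0.176 0.95 0.69 0.1 -1"
}}

```text
time: 8.22
eef_pos: [0.5942, 0.1131, 0.175]
tcp_rot: [0.016, 1.0, -0.0, -0.0]
contact_force: [-0.1, -0.2, -1.6]
opening: 0.487
finger_force: 61.2
```

```bash
cat > rel.py <<'E'
import sys
from knob import *; from shaft import shaft
d=shot('wrist',sys.argv[1]);s=ctrl.get_state();z=s['eef_pos'][2]+.0107
g=s['eef_pos'][:2]+R.from_quat(s['tcp_rot']).apply([.0006,-.0011,0])[:2]
P=knob(d,g,z);a=tool([*P,z]);q,e,_=shaft(d,(.5427,.1158));print('shaft',q[:2],np.degrees(q[2]),q[3:]*1e3,e*1e3)
b=tool([*q[:2],.089]);print('needed tool shift units',(b-a)[:2]/.2,'knob bottom above tip mm',(z-.028-.089)*1e3)
cv2.imwrite('pics/%sb.png'%sys.argv[1],d['image'][...,::-1])
E
python3 rel.py w6
```

```text
px 278.7862854003906 290.96319580078125 axes mm [34.40549087 39.20808801] xy [0.59203353 0.11312077] yaw 42.54598678132087 44.369133261628974 221
tcp [0.5942 0.1132 0.1751] tool yaw 178.22 tool shift [ 0.0022 -0.0001 -0.0107] units [ 0.0109 -0.0007 -0.0535]
shaft [0.5426704  0.11590053] 44.143746942905985 [6.31994832 2.26678398] 0.07644782377167514
tcp [0.5942 0.1132 0.1751] tool yaw 178.22 tool shift [0.0516 0.0011 0.0861] units [0.2579 0.0056 0.4307]
needed tool shift units [0.24699493 0.00625091] knob bottom above tip mm 68.83546451927236
```

View pics/w6.png

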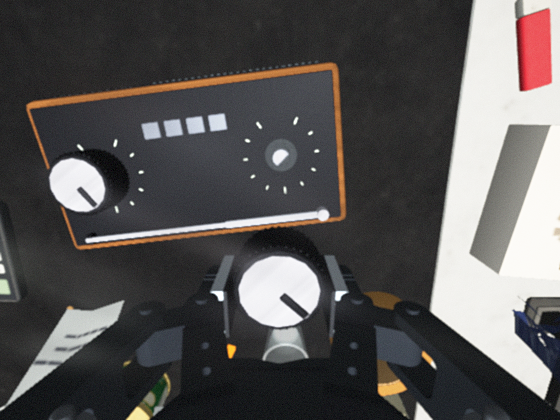

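Held knob disc is at (279,291), the shaft at (281,157), the tuning knob at (77,184). The flats match within about 1°. The camera-relative and TCP-based shifts agree at about 49.5 mm in x and 1.2 mm in y. Move over the shaft and stop just above the tip.

Emit:
{"fn": "send_rows", "kwargs": {
  "moves": "0 0 0 0.15 0.006 0 -1;0 0 0 0.2475 0.006 0.1 -1;0 0 0 0.2475 0.006 0.2 -1;0 0 0 0.2475 0.006 0.3 -1;0 0 0 0.2475 0.006 0.325 -1;0 0 0 0.2475 0.006 0.325 -1;0 0 0 0.2475 0.006 0.325 -1"
}}

```text
time: 9.15
eef_pos: [0.5456, 0.1163, 0.1114]
tcp_rot: [0.015, 1.0, 0.0, 0.001]
contact_force: [-0.4, 0.2, -0.4]
opening: 0.495
finger_force: 61.3
```

```bash
python3 - <<'E'
from knob import *
tool([.5427,.1158,.089]);d=shot('wrist','w7');z=ctrl.get_state()['eef_pos'][2]+.0107;P=knob(d,(.543,.115),z)
s=shot('scene','s7');u,v=map(int,proj(s,[.5427,.1158,.089]));print(u,v)
cv2.imwrite('pics/s7c.png',cv2.resize(s['image'][v-50:v+50,u-65:u+65],(780,600),interpolation=2)[...,::-1])
E
```

```text
tcp [0.5456 0.1163 0.1114] tool yaw 178.3 tool shift [ 0.0029 -0.0006  0.0224] units [ 0.0147 -0.0028  0.1122]
px 278.8434143066406 290.9886779785156 axes mm [34.51990998 39.31402759] xy [0.54356905 0.11635096] yaw 42.554872766853855 44.472933254841905 220
186 264
```

View pics/s7c.png

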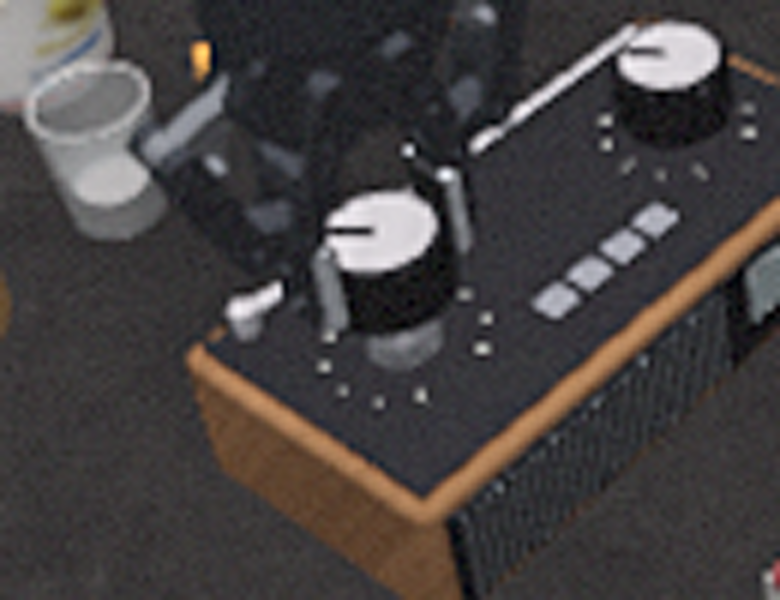

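The knob stands about 5 mm above the tip and looks centred. The camera reports about 0.9 mm and 0.5 mm left, so I trim that and feel downwards.

Emit:
{"fn": "send_rows", "kwargs": {
  "moves": "0 0 0 0.004 -0.002 0.01 -1;0 0 0 0.004 -0.002 0.02 -1;0 0 0 0.004 -0.002 0.03 -1;0 0 0 0.004 -0.002 0.035 -1;0 0 0 0.004 -0.002 0.04 -1;0 0 0 0.004 -0.002 0.04 -1"
}}

```text
time: 10.0
eef_pos: [0.5447, 0.116, 0.1027]
tcp_rot: [0.015, 1.0, 0.0, 0.001]
contact_force: [2.2, 1.9, 0.0]
opening: 0.492
finger_force: 61.3
```

The knob's underside is already below the tip height with no vertical force, so it has entered. Continue.

Emit:
{"fn": "send_rows", "kwargs": {
  "moves": "0 0 0 0 0 0.01 -1;0 0 0 0 0 0.02 -1;0 0 0 0 0 0.03 -1;0 0 0 0 0 0.04 -1;0 0 0 0 0 0.04 -1"
}}

```text
time: 10.62
eef_pos: [0.5447, 0.116, 0.0947]
tcp_rot: [0.015, 1.0, 0.0, 0.001]
contact_force: [4.7, 2.6, 1.8]
opening: 0.492
finger_force: 61.3
```

Emit:
{"fn": "send_rows", "kwargs": {
  "moves": "0 0 0 -0.002 0.001 0.01 -1;0 0 0 -0.003 0.002 0.02 -1;0 0 0 -0.003 0.002 0.025 -1;0 0 0 -0.003 0.002 0.025 -1;0 0 0 -0.003 0.002 0.025 -1"
}}

```text
time: 11.25
eef_pos: [0.5448, 0.1161, 0.0902]
tcp_rot: [0.015, 1.0, -0.0, 0.0]
contact_force: [2.7, 0.5, 5.1]
opening: 0.495
finger_force: 61.7
```

```bash
python3 - <<'E'
from knob import *
d=shot('wrist','w8');st=ctrl.get_state();z=st['eef_pos'][2]+.0107;knob(d,(.543,.115),z);print(st['eef_pos'],st['contact_force'],st['wrist_torque'],st['finger_force'])
s=shot('scene','s8');u,v=map(int,proj(s,[.5427,.1158,.089]))
cv2.imwrite('pics/s8c.png',cv2.resize(s['image'][v-50:v+50,u-65:u+65],(780,600),interpolation=2)[...,::-1])
E
```

```text
px 278.81915283203125 290.90972900390625 axes mm [34.60876673 39.28574474] xy [0.54277787 0.11613535] yaw 42.48427396383738 44.53949396436349 219
[0.54484229 0.11607266 0.09015436] [2.54180595 0.21711695 6.64968988] [ 0.05775626 -0.31839089 -0.03784554] 61.73440217971802
```

View pics/s8c.png

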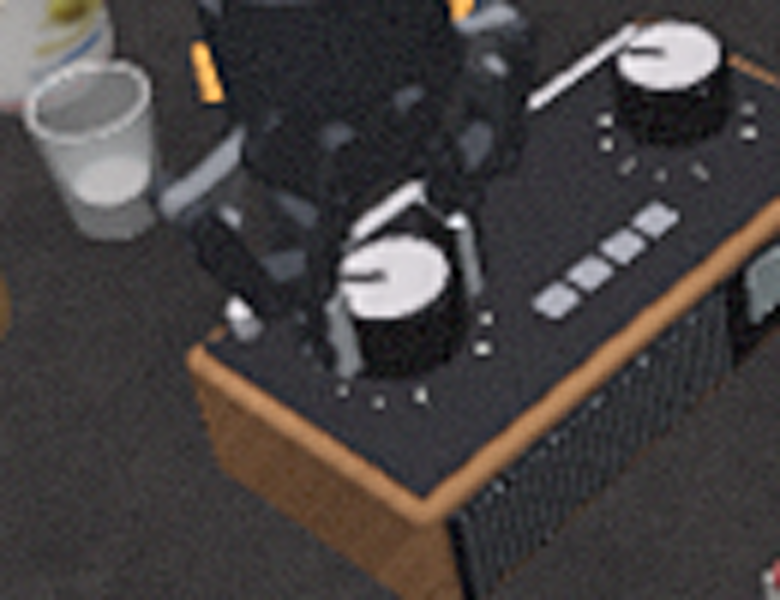

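The knob is down by the panel and the vertical force of about 5–7 N looks like the spring. I push a little more to reach the end stop, where the force should rise sharply.

Emit:
{"fn": "send_rows", "kwargs": {
  "moves": "0 0 0 0 0 0.005 -1;0 0 0 0 0 0.01 -1;0 0 0 0 0 0.01 -1;0 0 0 0 0 0.01 -1;0 0 0 0 0 0.01 -1"
}}

```text
time: 11.98
eef_pos: [0.545, 0.1161, 0.0899]
tcp_rot: [0.015, 1.0, -0.0, -0.0]
contact_force: [-2.1, 0.3, 15.0]
opening: 0.491
finger_force: 62.5
```

At 15 N it moved only 0.3 mm more. The underside is at 0.0726 m against 0.073 m expected for fully home and fully pressed, so this is the end stop. I hold and hand in.

Emit:
{"fn": "send_rows", "kwargs": {
  "moves": "0 0 0 0 0 0 -1;0 0 0 0 0 0 -1;0 0 0 0 0 0 -1;0 0 0 0 0 0 -1"
}}

```text
time: 12.48
eef_pos: [0.545, 0.1161, 0.0899]
tcp_rot: [0.015, 1.0, -0.0, -0.0]
contact_force: [-1.9, -0.4, 15.1]
opening: 0.491
finger_force: 62.5
```

```bash
python3 - <<'E'
from knob import *
d=shot('wrist','w9');st=ctrl.get_state();knob(d,(.543,.115),st['eef_pos'][2]+.0107);print(st['eef_pos'],st['contact_force'],st['finger_force'])
if 8<st['contact_force'][2]<35: print(ctrl.sign_off())
E
```

```text
px 278.79742431640625 291.01568603515625 axes mm [34.47346128 39.30017556] xy [0.54301233 0.11613474] yaw 42.59301543945015 44.72149048716304 219
[0.54502766 0.11605791 0.08986871] [-2.94664698  0.03884604 14.16680644] 62.46028661727905
the job is handed in; nothing more can be done
None
```

I handed the job in at about 12.5 s with the middle-sized knob on the volume shaft, flats matched to about 2°, pressed to the end stop at about 14 N and still gripped; the hand-in returned no verdict.

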